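Swing the bench magnifier over the blue sherd and light it

TASK

Get the bench magnifier ready for looking at the blue-glazed sherd: with a fingertip, gently push its arm round until the lens is centred over that sherd, and press the green lamp button on top of its column fully down. Do not shift the magnifier's stand, and leave the sherds and everything else on the table where they lie.

Things in the scene. Friction and masses are not known exactly. Their poses are not given: they have to be found in the camera images.
- stand: bench magnifier on a stand: round grey weighted base 160 mm across and 20 mm high with an upright 22 mm aluminium column in its middle, standing loose on the table (about 3 kg). Origin: centre of the base's underside, on the column's axis, about which the arm swings. Its -x axis is the middle of the arm's swing
- mag_arm (a joint): swing angle (rad) of the magnifier's arm about the column, -1.4 to 1.4; at 0 the arm points along the stand's own -x axis (towards the robot, give or take the stand's yaw); positive is counter-clockwise from above, carrying the lens to the robot's right. Friction hinge: 0.14 N m (about 1.5 N at the middle of the arm) turns it; it stays where it is left
- lens_centre (a point): centre of the magnifier's round clear lens, 200 mm from the column axis and 183 mm above the table; the lens's white rim is 120 mm across outside, 100 mm inside, and spans heights 172 to 194 mm
- swing_mid (a point): point on the arm's centre line, 95 mm from the column axis, 184 mm above the table. The arm is a straight level aluminium tube, 14 mm thick, bare from 25 to 123 mm from the column axis; then a 22 mm wide black clevis and, from 140 mm on, the lens rim. The black hub round the column is 46 mm across, its top 203 mm above the table
- button_top (a point): top of the green round lamp button, 26 mm across, in the middle of the black hub on top of the column, 211 mm above the table when not pressed; it is pressed straight down
- lamp_button (a joint): how far the lamp button is pressed, in m: 0 up, 0.006 fully down; a spring (about 4 N when fully down) brings it back up
- blue_sherd: the blue-glazed sherd (red clay edges, bright blue upper face): a potsherd lying convex side up, about 62 x 58 mm in outline and 13 mm high, 45 g; its origin is the centre of its underside, on the table
- plain_sherd: the plain orange-brown sherd: a potsherd lying convex side up, about 62 x 58 mm in outline and 13 mm high, 45 g; its origin is the centre of its underside, on the table
- black_sherd: the black sherd: a potsherd lying convex side up, about 62 x 58 mm in outline and 13 mm high, 45 g; its origin is the centre of its underside, on the table
- buff_sherd: the yellowish buff sherd: a potsherd lying convex side up, about 62 x 58 mm in outline and 13 mm high, 45 g; its origin is the centre of its underside, on the table
- jug: buff clay jug, 155 mm high, 116 mm across its belly, handle at its +y side; origin under its centre
- black_pot: black cooking pot, 78 mm high, 124 mm across; origin under its centre
- clay_bowl: small red clay bowl, 46 mm high, 112 mm across; origin under its centre

How it is judged:
By the outcome, as a careful person would: the job done as asked, in the order asked, and still so for the second after the job is handed in, with the robot touching nothing.
It also fails if it takes over 48 s, if anything falls off the work surface, if the arm or the gripper's body presses on something with over 40 N, if the wrist force passes 120 N, or if a joint passes its speed limit or range.

ROBOT

A 6-joint arm with a two-finger parallel gripper is mounted at the origin on the work surface. World frame = base frame: x ahead of the robot, y to its left, z up, the work surface at z = 0. Lengths are in m, angles in rad, forces in N, time in s.
With the tool pointing down it reaches from about 0.225 to 0.875 m from the base axis. Payload 3.4 kg.
Tool frame: the origin (TCP) lies midway between the tips of the shut fingers; the grasp point (between the pads) lies 19 mm behind it (ctrl.pinch_z is the z of the grasp point in the tool frame, in m); z points along the fingers, y is the line along which they close (so a half turn about z gives the same grasp; the last joint's range is limited). The gripper opens to 85 mm and grips with 20 to 120 N. Pads are 22 mm wide; open, the fingers measure 114 mm over their backs; the gripper's body (76 mm by 85 mm) begins 54 mm behind the grasp point. The pads swing forward as they close: fully open they stand 13 mm farther back than shut.
Start: joints at [1.061, 0.276, 1.505, -0, 1.361, -0.121], TCP at [0.218, 0.532, 0.196] pointing down, gripper open.
Joint ranges: [-2.89, 2.89], [-0.75, 2.08], [0.22, 2.7], [-1.18, 4.32], [0.11, 2.71], [-2.7, 2.7]. Speed limits (rad/s): [2.57, 2.57, 3.14, 3.14, 3.14, 3.14].

INTERFACE

Orientations are given as a unit quaternion [w, x, y, z].
In Python, from station import ctrl gives the robot as it stands.
- The arm moves only by the tool move_arm, never from a script. Its argument "series" is text: rows parted by semicolons, each of 6 numbers parted by spaces: the shift along the tool's x, y, z in units of 25 mm (1.0 is 25 mm), then the turn, a rotation vector about the tool's x, y, z in units of 5 degrees (1.0 is 5 degrees). A call has 1 to 12 rows; each row shifts and turns the commanded pose from where the row before left it, along the tool's axes as they then stand; what a row does not reach is not made up. A row lasts 1/12 s, in which the tool goes at most 41.7 mm and 7.16 degrees, less where a joint would pass 70% of its speed; a pose out of reach is approached as far as the arm can. A call is refused whole if a number of a shift passes 1 or a number of a turn 1, either way. A call with a gripper value outside its range is refused whole. "claw" is the finger opening in mm, from 0 to 85.4, set as the call begins (left out, the last holds). The fingers move at their own pace and stop on an object; the grip force is fixed at half the most. Time passes only in rows, so rows that do not move let the fingers close. It gives the time, the measured TCP pose, the force, the opening and the grip force at its end, in the units of the state.
- ctrl.sense(): the state, without advancing time (a new reading comes with each control period).
- ctrl.camera(name): name is "side" or "top"; returns the picture (480x640x3 uint8, blue, green, red); there is no depth.
- ctrl.camera_info(name): a dict with "K" (3x3 intrinsics, pixels), "k1" (the pictures are not rectified: a ray, as slopes to the right and down, at radius r is drawn at 1 + k1 r^2 times it, then the intrinsics apply), "cam_to_world" (4x4, takes a point from camera to world coordinates). Camera axes: x right, y down, z forward; pixel columns grow to the right and rows downward; lengths in m; the calibration is good to about 2 mm. A picture is of the moment at which its call begins. camera_info takes no time and is no camera call.
- ctrl.sign_off(): hands the job in; it is judged then, once.
The state is a dict: "t": time; "q": joint angles; "qd": joint speeds; "effort": joint torques, N m; "tool_pos": TCP position; "eef_rot": TCP orientation; "ft_force": force on the tool from outside, world axes, zero at the start; "ft_torque": the same for the moment, N m; "grip_width": finger opening in m; "gripper_force": force on a finger pad.
Only numpy, scipy, OpenCV 4.12 (cv2) and the standard library are available. Lean on these libraries where they do the work, as an engineer would, in place of code of your own. Each camera call takes 0.05 s, during which the arm holds its last target. There are 200 camera calls.

## Working session

There is one attempt and no reset: what is moved stays moved. The work goes in short steps, Python scripts to look and compute and a tool call to move; the robot and the scene stay as the last step left them, time stands still between calls to the robot, and variables do not carry over. Pictures are saved under pics/ and viewed, at most 10 in all, crops included, and the job is handed in when it is done.

Besides the shell and the picture viewer there is one more tool, called after ">>>" in YAML: its name, and indented under it one key for each argument. move_arm: Moves the arm, as the interface text tells. Its arguments: {"type":"object","properties":{"series":{"type":"string"},"claw":{"type":"number"}},"required":["series"]}

```bash
mkdir -p pics; cat > h.py <<'E'
import numpy as np, cv2
from station import ctrl
def ray(cam,u,v):
    i=ctrl.camera_info(cam);K=np.array(i["K"]);k1=i["k1"];T=np.array(i["cam_to_world"])
    d=np.array([(u-K[0,2])/K[0,0],(v-K[1,2])/K[1,1]]);s=d.copy()
    for _ in range(30): s=d/(1+k1*(s@s))
    return T[:3,3],T[:3,:3]@np.array([s[0],s[1],1])
def at(cam,u,v,z):
    o,r=ray(cam,u,v);return o+r*(z-o[2])/r[2]
def proj(cam,p):
    i=ctrl.camera_info(cam);K=np.array(i["K"]);T=np.array(i["cam_to_world"])
    c=T[:3,:3].T@(np.array(p)-T[:3,3]);s=c[:2]/c[2];s=s*(1+i["k1"]*(s@s))
    return K[0,0]*s[0]+K[0,2],K[1,1]*s[1]+K[1,2]
E
python3 - <<'E'
from h import *
for c in("top","side"):
    cv2.imwrite(f"pics/{c}0.png",ctrl.camera(c)); i=ctrl.camera_info(c);print(np.round(i["cam_to_world"],3).tolist(),i["K"],i["k1"])
s=ctrl.sense();print(s["t"],s["tool_pos"],s["eef_rot"],s["grip_width"])
E
```

```text
[[-0.013, -0.998, 0.061, 0.429], [-1.0, 0.013, -0.007, -0.007], [0.006, -0.061, -0.998, 1.717], [0.0, 0.0, 0.0, 1.0]] [[567.80482305   0.         308.41863564]
 [  0.         567.80482305 232.53022491]
 [  0.           0.           1.        ]] -0.1262284897454688
[[-0.956, -0.14, 0.259, 0.164], [-0.294, 0.466, -0.834, 1.091], [-0.004, -0.874, -0.487, 0.796], [0.0, 0.0, 0.0, 1.0]] [[513.9262987    0.         320.71178707]
 [  0.         513.9262987  236.77547642]
 [  0.           0.           1.        ]] -0.04621048966247201
0.1 [0.21772756 0.53157987 0.19502591] [-2.42731862e-04  1.93176799e-01  9.81163608e-01 -7.99644998e-04] 0.08559931343588399
```

View pics/top0.png

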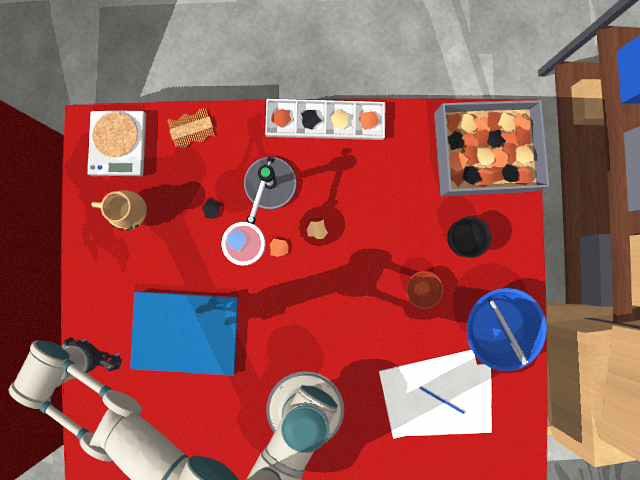

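View pics/side0.png

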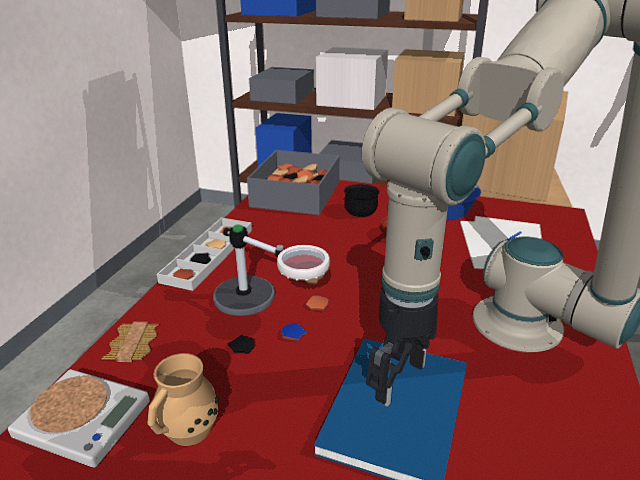

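The top view shows the button at about (265,173), the lens rim at about (243,243) and the blue sherd seen through the lens near (237,240). In the side view the sherd is in the open at (293,331). I'll take enlarged crops next.

```bash
python3 - <<'E'
from h import *
a=cv2.imread("pics/top0.png")[150:275,205:345];b=cv2.imread("pics/side0.png")[215:365,200:350]
cv2.imwrite("pics/c1.png",cv2.resize(a,None,fx=4.8,fy=4.8,interpolation=cv2.INTER_CUBIC))
cv2.imwrite("pics/c2.png",cv2.resize(b,None,fx=4,fy=4,interpolation=cv2.INTER_CUBIC))
B=cv2.imread("pics/side0.png").astype(int);m=((B[:,:,0]>B[:,:,2]+40)&(B[:,:,0]>90)).astype(np.uint8)
m[:310]=0;m[345:]=0;m[:,:270]=0;m[:,315:]=0
ys,xs=np.nonzero(m);print("blue",xs.mean(),ys.mean(),xs.min(),xs.max(),ys.min(),ys.max(),at("side",xs.mean(),ys.mean(),.011))
B=cv2.imread("pics/top0.png").astype(int)
g=(B[:,:,1]>B[:,:,2]+40)&(B[:,:,1]>B[:,:,0]+20);g[:160]=0;g[190:]=0;g[:,:250]=0;g[:,285:]=0
ys,xs=np.nonzero(g);print("btn",xs.mean(),ys.mean(),len(xs),at("top",xs.mean(),ys.mean(),.211))
w=(B.min(2)>190).astype(np.uint8);w[:215]=0;w[272:]=0;w[:,:215]=0;w[:,272:]=0
c=max(cv2.findContours(w,cv2.RETR_EXTERNAL,cv2.CHAIN_APPROX_NONE)[0],key=len);(x,y),r=cv2.minEnclosingCircle(c);print("lens",x,y,r,at("top",x,y,.19),at("top",x+r,y,.19)-at("top",x,y,.19))
m=(B[:,:,0]>B[:,:,2]+20)&(B[:,:,0]>150)&(B[:,:,2]<190);m[:215]=0;m[272:]=0;m[:,:215]=0;m[:,272:]=0
ys,xs=np.nonzero(m);print("blueTop",xs.mean(),ys.mean(),len(xs),at("top",xs.mean(),ys.mean(),.011))
print("base",at("top",270,183,.02))
E
```

```text
blue 292.69465648854964 330.6145038167939 282 306 323 338 [0.51066171 0.20113906 0.011     ]
btn 265.0 171.6184210526316 76 [0.68570314 0.09668845 0.211     ]
lens 242.6138153076172 243.15853881835938 21.65584373474121 [0.4955888  0.15997982 0.19      ] [-0.00071872 -0.05841633  0.        ]
blueTop 236.10852713178295 239.54263565891472 258 [0.51451364 0.19913584 0.011     ]
base [0.68335224 0.09498959 0.02      ]
```

View pics/c1.png

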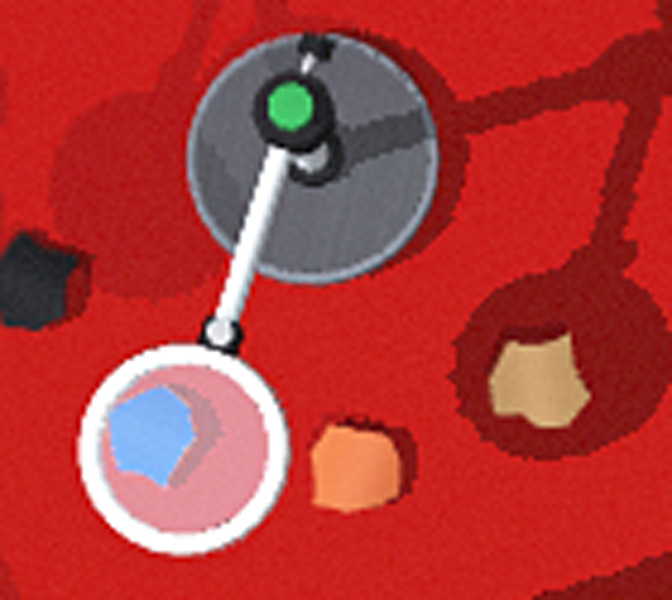

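View pics/c2.png

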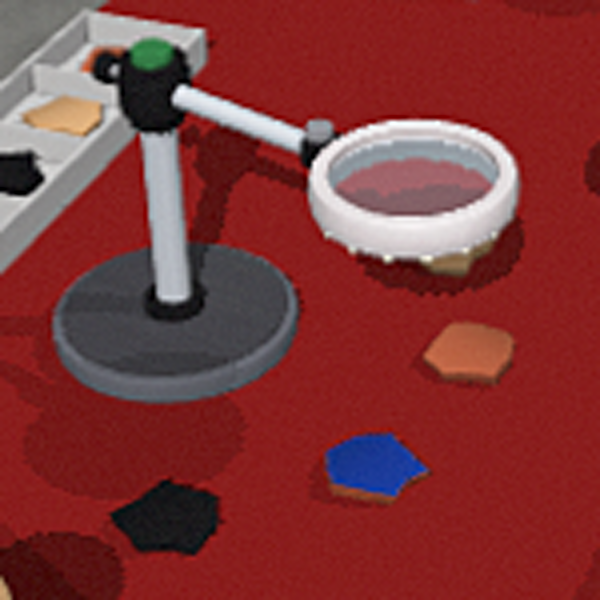

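Measured positions:
- **Column axis:** about (0.685, 0.096).
- **Lens:** (0.496, 0.160), 0.200 m from the axis as it should be.
- **Blue sherd:** about (0.512, 0.200), 0.202 m from the axis. The two cameras agree.

The arm needs about 12.5° towards +y. The tool's y axis already points along the push, so I'll go round to the arm's −y side.

>>> move_arm:
  series: "0 0 -0.3 0 0 0;0 0 -0.7 0 0 0;0 0 -1 0 0 0;0 0 -1 0 0 0;0 0 -0.6 0 0 0;-0.5 -0.27 0 0 0 0;-1 -0.55 0 0 0 0;-1 -0.55 0 0 0 0;-1 -0.55 0 0 0 0;-1 -0.55 0 0 0 0;-1 -0.55 0 0 0 0;-1 -0.55 0 0 0 0"
  claw: 0

```text
t: 1.1
tool_pos: [0.335, 0.3854, 0.2848]
eef_rot: [-0.0, 0.193, 0.981, -0.001]
ft_force: [0.4, -0.1, 0.1]
grip_width: -0.0001
gripper_force: 0.0
```

>>> move_arm:
  series: "-1 -0.55 0 0 0 0;-1 -0.55 0 0 0 0;-1 -0.55 0 0 0 0;-1 -0.55 0 0 0 0;-1 -0.55 0 0 0 0;-1 -0.55 0 0 0 0;-1 -0.55 0 0 0 0;-1 -0.55 0 0 0 0;-1 -0.55 0 0 0 0;-1 -0.55 0 0 0 0;-0.8 -0.5 0 0 0 0;-0.4 -0.4 0 0 0 0"

```text
t: 2.1
tool_pos: [0.5341, 0.1304, 0.2843]
eef_rot: [-0.001, 0.194, 0.981, -0.001]
ft_force: [-0.6, -0.3, -0.4]
grip_width: 0.0003
gripper_force: 0.0
```

>>> move_arm:
  series: "-0.5 -0.2 0 0 0 0;-0.8 -0.4 0 0 0 0;-0.7 -0.3 0 0 0 0;-0.4 -0.2 0 0 0 0;0 0 0.5 0 0 0;0 0 1 0 0 0;0 0 1 0 0 0;0 0 1 0 0 0;0 0 0.7 0 0 0;0 0 0.4 0 0 0;0 0 0 0 0 0;0 0 0 0 0 0"

```text
t: 3.1
tool_pos: [0.578, 0.0856, 0.1709]
eef_rot: [-0.0, 0.193, 0.981, 0.0]
ft_force: [-0.2, 0.4, -0.2]
grip_width: -0.0001
gripper_force: 0.0
```

```bash
python3 - <<'E'
from h import *
s=ctrl.sense();print(s["tool_pos"],s["ft_force"])
a=ctrl.camera("side")[150:350,150:410];cv2.imwrite("pics/c3.png",cv2.resize(a,None,fx=3,fy=3))
E
```

```text
[0.57802869 0.08563535 0.17085438] [-0.2269894   0.43771009 -0.15077696]
```

View pics/c3.png

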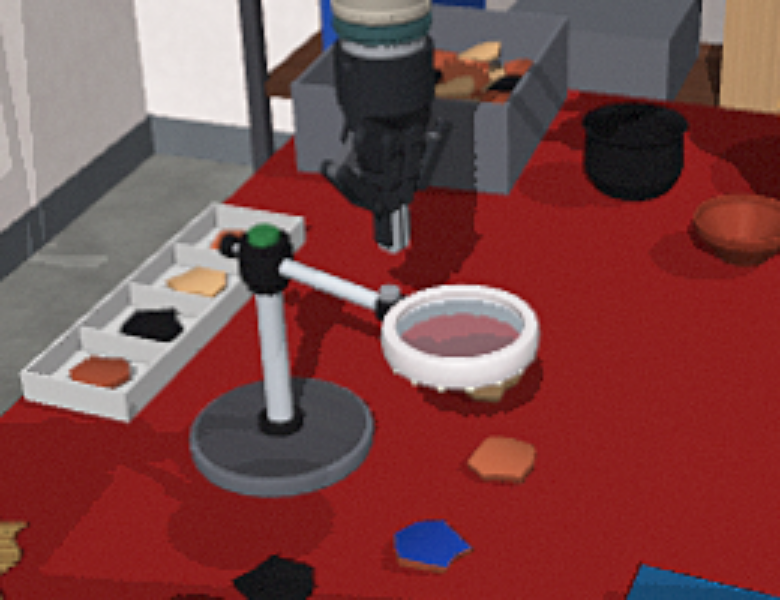

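The closed fingertip is on the far (−y) side of the arm tube at (395,240) in the crop, and the stand hasn't been touched. I'll lower it slightly and push slowly.

>>> move_arm:
  series: "0 0 0.2 0 0 0;0 0.1 0.1 0 0 0;0 0.15 0 0 0 0;0 0.15 0 0 0 0;0 0.15 0 0 0 0;0 0.15 0 0 0 0;0 0.1 0 0 0 0;0 0.1 0 0 0 0;0 0.1 0 0 0 0;0 0.1 0 0 0 0;0 0.1 0 0 0 0;0 0.1 0 0 0 0"

```text
t: 4.15
tool_pos: [0.5905, 0.1158, 0.1633]
eef_rot: [-0.0, 0.193, 0.981, 0.0]
ft_force: [-0.2, 0.1, 0.2]
grip_width: -0.0001
gripper_force: 0.0
```

```bash
cat >> h.py <<'E'
def lens():
    B=ctrl.camera("top").astype(int);cv2.imwrite("pics/t%.2f.png"%ctrl.sense()["t"],B)
    w=(B.min(2)>190).astype(np.uint8);w[:205]=0;w[275:]=0;w[:,:200]=0;w[:,275:]=0
    c=max(cv2.findContours(w,cv2.RETR_EXTERNAL,cv2.CHAIN_APPROX_NONE)[0],key=len);(x,y),r=cv2.minEnclosingCircle(c)
    p=at("top",x,y,.19)[:2];d=p-[.685,.0965];print("lens",x,y,r,p,np.hypot(*d),np.degrees(np.arctan2(d[1],-d[0])))
    g=(B[:,:,1]>B[:,:,2]+40)&(B[:,:,1]>B[:,:,0]+20);g[:160]=0;g[190:]=0;g[:,:250]=0;g[:,285:]=0
    ys,xs=np.nonzero(g);print("btn",len(xs)and(xs.mean(),ys.mean()),len(xs))
E
python3 - <<'E'
from h import *
s=ctrl.sense();print(s["tool_pos"],s["ft_force"]);lens()
E
```

```text
[0.5904618  0.1158045  0.16328719] [-0.20578998  0.12641446  0.24440824]
lens 242.5958251953125 243.13937377929688 21.633277893066406 [0.49564107 0.16002807] 0.1997313732978944 18.546098516561912
btn 0 0[ WARN:0@1.724] global loadsave.cpp:1063 imwrite_ Unsupported depth image for selected encoder is fallbacked to CV_8U.
```

>>> move_arm:
  series: "0 0.05 0 0 0 0;0 0.05 0 0 0 0;0 0.05 0 0 0 0;0 0.05 0 0 0 0;0 0.05 0 0 0 0;0 0.05 0 0 0 0;0 0.05 0 0 0 0;0 0.05 0 0 0 0;0 0.05 0 0 0 0;0 0.05 0 0 0 0;0 0 0 0 0 0"

```text
t: 5.12
tool_pos: [0.5953, 0.1274, 0.1633]
eef_rot: [0.0, 0.193, 0.981, 0.0]
ft_force: [0.6, 0.6, 0.2]
grip_width: -0.0001
gripper_force: 0.0
```

```bash
python3 - 2>/dev/null <<'E'
from h import *
s=ctrl.sense();print(s["tool_pos"],s["ft_force"]);lens()
E
```

```text
[0.59525456 0.12742517 0.16330376] [0.5780887  0.61811081 0.19840713]
lens 248.0 234.5 31.815975189208984 [0.5187686  0.14527737] 0.1732400367738729 16.353300304604147
btn (np.float64(267.75), np.float64(170.0625)) 16
```

```bash
ls -t pics|head -1; python3 - <<'E'
import cv2,glob,os
f=max(glob.glob('pics/t*.png'),key=os.path.getmtime)
cv2.imwrite('pics/c4.png',cv2.resize(cv2.imread(f)[150:280,200:340],None,fx=4.5,fy=4.5,interpolation=cv2.INTER_CUBIC))
E
```

```text
t5.17.png
```

View pics/c4.png

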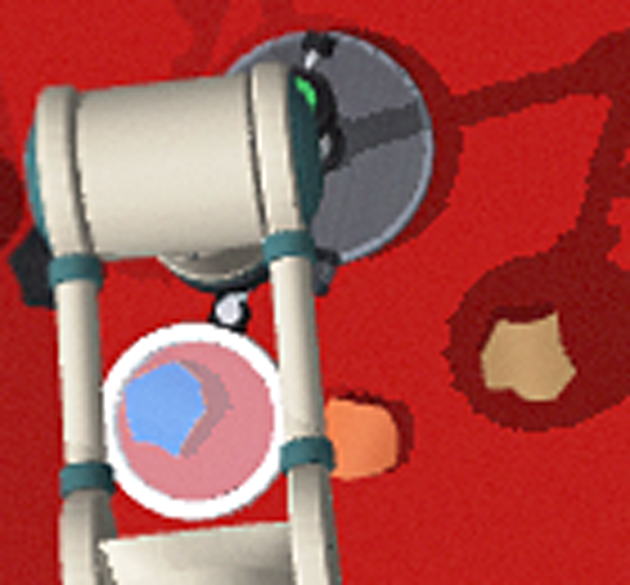

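Lens centre is at about (243.3,243.3), so it hasn't moved yet. I'll check the fingertip against the tube in the side view.

```bash
python3 - <<'E'
from h import *
s=ctrl.sense();p=s["tool_pos"];print([( (np.array(proj("side",q))-[190,190])*5).round() for q in (p,[.595,.1265,.184],[.685,.0965,.211],[.4956,.16,.183])])
a=ctrl.camera("side")[190:300,190:340];cv2.imwrite("pics/c5.png",cv2.resize(a,None,fx=5,fy=5,interpolation=cv2.INTER_CUBIC))
E
```

```text
[array([389., 324.]), array([388., 285.]), array([237., 181.]), array([564., 355.])]
```

View pics/c5.png

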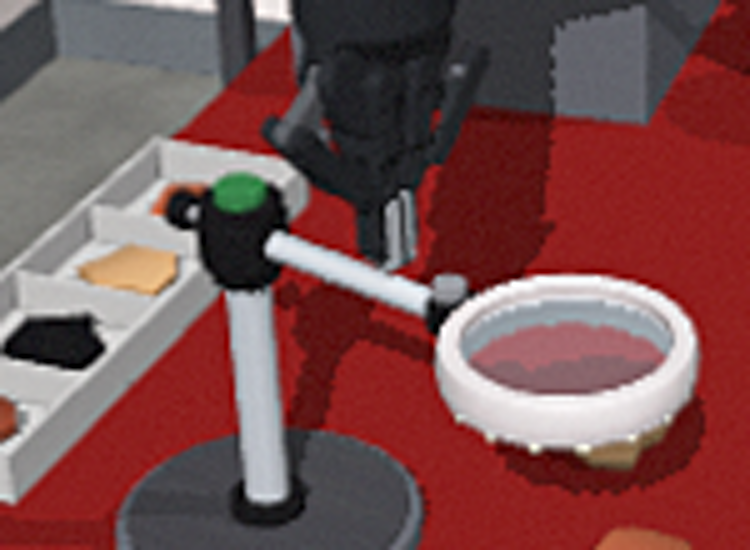

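```bash
python3 - <<'E'
from h import *
print(proj("side",[.578,.0856,.171]),"obs 281.7 232", proj("side",[.218,.532,.196]),"obs open ~388,402")
p=np.array([.5953,.1274,.1633]);t=np.array([269,243.5])
y=np.array([.379,.925,0])
for b in (0,.01,.02,.03,.04): print(b,np.array(proj("side",p-b*y)).round(1),np.array(proj("side",p+[0,0,b])).round(1))
print(np.array(ctrl.sense()["q"]).round(4))
# top-view check: gripper/wrist
E
```

```text
(np.float64(280.7506811901006), np.float64(244.58412609073713)) obs 281.7 232 (np.float64(396.94933226930436), np.float64(405.91464262142995)) obs open ~388,402
0 [267.8 254.7] [267.8 254.7]
0.01 [270.7 253.1] [267.6 251.1]
0.02 [273.6 251.4] [267.3 247.5]
0.03 [276.5 249.8] [267.1 243.8]
0.04 [279.4 248.1] [266.9 240.1]
[ 0.0963  0.345   1.4844 -0.      1.3121 -1.0859]
```

```bash
python3 - <<'E'
from h import *
y=np.array([.379,.925,0]);p=np.array([.2177,.5316,.195])
for sgn in(1,-1):
  for dz in (0,.013,.03,.043): print(sgn,dz,(np.array(proj("side",p+sgn*.045*y+[0,0,dz]))-[340,310]).round(1)*5)
a=cv2.imread("pics/side0.png")[310:420,340:460];cv2.imwrite("pics/c6.png",cv2.resize(a,None,fx=5,fy=5,interpolation=cv2.INTER_CUBIC))
E
```

```text
1 0 [203.  573.5]
1 0.013 [205.5 542.5]
1 0.03 [209.  501.5]
1 0.043 [211.5 469. ]
-1 0 [362.5 395.5]
-1 0.013 [366.  365.5]
-1 0.03 [371. 325.]
-1 0.043 [374.5 294. ]
```

View pics/c6.png

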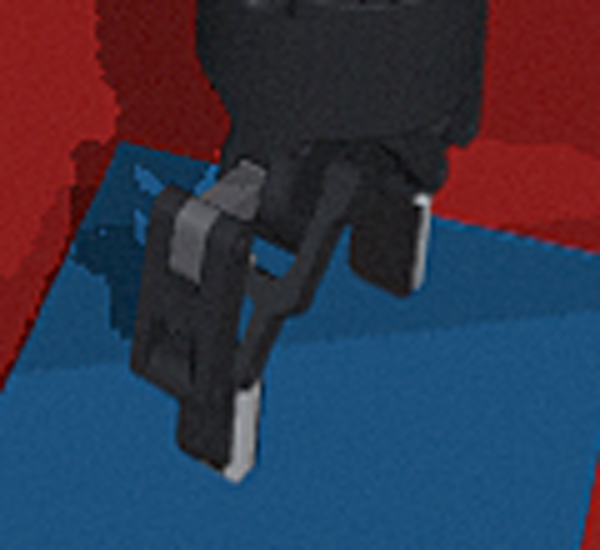

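The visible tips sit about 30 mm higher than the reported TCP, in both the start picture and now. So the fingertip is hovering just over the tube at about z = 0.193. I'll lift a touch, back off, go 25 mm lower and push again.

>>> move_arm:
  series: "0 0 -0.2 0 0 0;0 -0.2 0 0 0 0;0 -0.5 0 0 0 0;0 -0.5 0 0 0 0;0 -0.4 0 0 0 0;0 -0.2 0 0 0 0;0 0 0.4 0 0 0;0 0 0.5 0 0 0;0 0 0.3 0 0 0;0 0 0 0 0 0"

```text
t: 6.05
tool_pos: [0.5764, 0.0855, 0.1358]
eef_rot: [-0.002, 0.193, 0.981, -0.0]
ft_force: [-0.2, 0.1, -0.1]
grip_width: 0.0002
gripper_force: 0.0
```

>>> move_arm:
  series: "0 0.1 0 0 0 0;0 0.1 0 0 0 0;0 0.1 0 0 0 0;0 0.1 0 0 0 0;0 0.1 0 0 0 0;0 0.1 0 0 0 0;0 0.1 0 0 0 0;0 0.1 0 0 0 0;0 0.1 0 0 0 0;0 0.1 0 0 0 0;0 0 0 0 0 0"

```text
t: 6.97
tool_pos: [0.5876, 0.109, 0.1382]
eef_rot: [-0.0, 0.193, 0.981, 0.0]
ft_force: [-0.0, -0.4, 1.2]
grip_width: -0.0004
gripper_force: 0.1
```

```bash
python3 - 2>/dev/null <<'E'
from h import *
s=ctrl.sense();print(s["tool_pos"],s["ft_force"]);lens()
a=ctrl.camera("top")[150:280,200:340];cv2.imwrite('pics/c7.png',cv2.resize(a,None,fx=4.5,fy=4.5,interpolation=cv2.INTER_CUBIC))
E
```

```text
[0.58757049 0.10896801 0.13822519] [-0.04453347 -0.36572073  1.23173817]
lens 241.87425231933594 242.8353271484375 21.64767837524414 [0.49648461 0.1619718 ] 0.19956104392936028 19.152222605685438
btn (np.float64(264.6), np.float64(169.54285714285714)) 35
```

Contact made: the lens has swung from 18.5° to 19.2°, and the target is 31.0°. About 0.8 units of push remain.

>>> move_arm:
  series: "0 0.06 0 0 0 0;0 0.06 0 0 0 0;0 0.06 0 0 0 0;0 0.06 0 0 0 0;0 0.06 0 0 0 0;0 0.06 0 0 0 0;0 0.06 0 0 0 0;0 0.06 0 0 0 0;0 0.06 0 0 0 0;0 0.06 0 0 0 0;0 0.06 0 0 0 0;0 0 0 0 0 0"

```text
t: 8.07
tool_pos: [0.5942, 0.1244, 0.1383]
eef_rot: [0.0, 0.193, 0.981, 0.0]
ft_force: [-1.9, -0.8, -0.2]
grip_width: -0.0002
gripper_force: 0.4
```

```bash
python3 - 2>/dev/null <<'E'
from h import *
s=ctrl.sense();print(s["tool_pos"],s["ft_force"]);lens()
E
```

```text
[0.59424058 0.12438629 0.13833588] [-1.91966965 -0.83503137 -0.21963487]
lens 230.5 237.7857208251953 21.50117301940918 [0.51048765 0.19265201] 0.19924801285457822 28.85368171518062
btn (np.float64(268.25), np.float64(170.16666666666666)) 12
```

>>> move_arm:
  series: "0 0.05 0 0 0 0;0 0.05 0 0 0 0;0 0.04 0 0 0 0;0 0 0 0 0 0;0 0 0 0 0 0"

```text
t: 8.53
tool_pos: [0.5956, 0.1273, 0.1384]
eef_rot: [0.0, 0.193, 0.981, 0.0]
ft_force: [0.1, -1.2, 0.1]
grip_width: 0.0002
gripper_force: 0.4
```

```bash
python3 - 2>/dev/null <<'E'
from h import *
s=ctrl.sense();print(s["tool_pos"],s["ft_force"]);lens()
E
```

```text
[0.59560623 0.1272879  0.13841588] [ 0.05299577 -1.15950081  0.13046577]
lens 228.0 236.406982421875 21.61627197265625 [0.51429549 0.19940412] 0.19932207261822799 31.082419924211266
btn (np.float64(267.45454545454544), np.float64(169.95454545454547)) 22
```

The lens is at 31.1°, on target. I'll back off, rise and go above the button.

>>> move_arm:
  series: "0 -0.2 0 0 0 0;0 -0.5 0 0 0 0;0 -0.5 0 0 0 0;0 -0.2 0 0 0 0;0 0 -0.4 0 0 0;0 0 -0.8 0 0 0;0 0 -1 0 0 0;0 0 -0.8 0 0 0;0 0 -0.4 0 0 0;0 0 0 0 0 0"

```text
t: 9.42
tool_pos: [0.5837, 0.0949, 0.2267]
eef_rot: [0.003, 0.193, 0.981, 0.001]
ft_force: [0.4, -0.3, 0.3]
grip_width: 0.0001
gripper_force: 0.0
```

```bash
python3 - 2>/dev/null <<'E'
from h import *
s=ctrl.sense();print(s["tool_pos"],s["ft_force"]);lens()
E
```

```text
[0.58369306 0.09486778 0.22671842] [ 0.43185513 -0.27543239  0.32993569]
lens 223.5 238.5 21.96598243713379 [0.50879275 0.21162243] 0.2104807978289946 33.15800581807833
btn (np.float64(264.4), np.float64(167.4)) 5
```

>>> move_arm:
  series: "-0.3 0.1 0 0 0 0;-0.7 0.3 0 0 0 0;-0.9 0.4 0 0 0 0;-0.9 0.4 0 0 0 0;-0.7 0.3 0 0 0 0;-0.3 0.1 0 0 0 0;0 0 0 0 0 0;0 0 0 0 0 0"

```text
t: 10.13
tool_pos: [0.684, 0.0957, 0.2215]
eef_rot: [-0.002, 0.193, 0.981, -0.0]
ft_force: [0.2, -0.4, 0.3]
grip_width: -0.0003
gripper_force: 0.0
```

```bash
python3 - 2>/dev/null <<'E'
from h import *
s=ctrl.sense();p=s["tool_pos"];print(p,s["ft_force"]);lens()
print([((np.array(proj("side",q))-[170,140])*5).round() for q in (p,p+np.array([0,0,.03]),[.685,.0965,.211])])
a=ctrl.camera("side")[140:260,170:320];cv2.imwrite("pics/c8.png",cv2.resize(a,None,fx=5,fy=5,interpolation=cv2.INTER_CUBIC))
E
```

```text
[0.68399853 0.09567697 0.22154312] [ 0.21012975 -0.36484242  0.28392995]
lens 233.37644958496094 245.78378295898438 32.25300979614258 [0.48881396 0.18498572] 0.2152177609584045 24.27678761793832
btn (np.float64(265.94117647058823), np.float64(174.88235294117646)) 17
[array([338., 411.]), array([333., 356.]), array([337., 431.])]
```

View pics/c8.png

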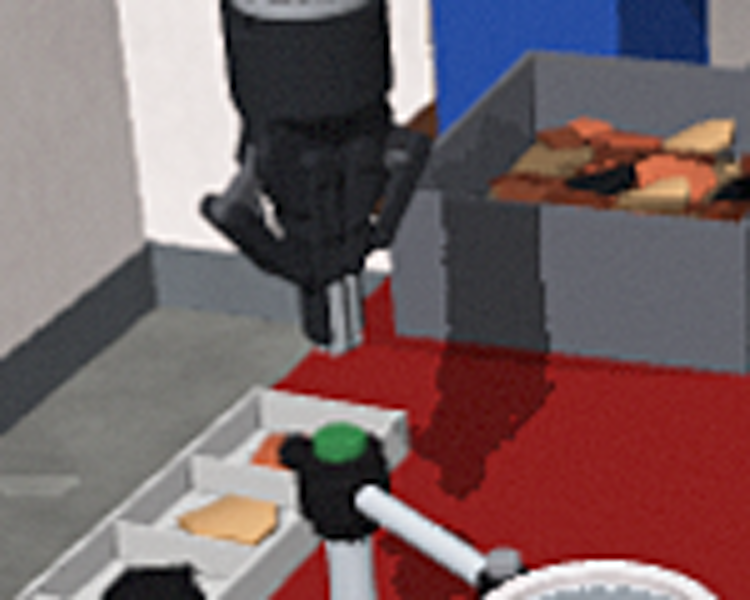

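The tip at (335,345) is right above the green button at (340,437), with a gap of about 43 mm. I'll descend, then creep while watching the force.

>>> move_arm:
  series: "0 0 0.3 0 0 0;0 0 0.4 0 0 0;0 0 0.4 0 0 0;0 0 0.2 0 0 0;0 0 0.1 0 0 0;0 0 0 0 0 0"

```text
t: 10.73
tool_pos: [0.6842, 0.0958, 0.1871]
eef_rot: [-0.001, 0.193, 0.981, -0.0]
ft_force: [-0.9, 0.5, -0.3]
grip_width: -0.0001
gripper_force: 0.0
```

>>> move_arm:
  series: "0 0 0.05 0 0 0;0 0 0.05 0 0 0;0 0 0.05 0 0 0;0 0 0.05 0 0 0;0 0 0.05 0 0 0;0 0 0 0 0 0;0 0 0 0 0 0"

```text
t: 11.32
tool_pos: [0.6849, 0.0958, 0.182]
eef_rot: [-0.0, 0.193, 0.981, 0.0]
ft_force: [0.2, -0.4, 1.2]
grip_width: -0.0004
gripper_force: 0.0
```

>>> move_arm:
  series: "0 0 0.04 0 0 0;0 0 0.04 0 0 0;0 0 0.04 0 0 0;0 0 0.04 0 0 0;0 0 0 0 0 0;0 0 0 0 0 0"

```text
t: 11.82
tool_pos: [0.6849, 0.0958, 0.1779]
eef_rot: [-0.0, 0.193, 0.981, 0.0]
ft_force: [1.2, 0.2, -0.3]
grip_width: -0.0005
gripper_force: 0.0
```

>>> move_arm:
  series: "0 0 0.04 0 0 0;0 0 0.04 0 0 0;0 0 0.04 0 0 0;0 0 0.04 0 0 0;0 0 0 0 0 0;0 0 0 0 0 0"

```text
t: 12.32
tool_pos: [0.685, 0.0958, 0.1743]
eef_rot: [0.0, 0.193, 0.981, 0.0]
ft_force: [-0.3, -0.1, 1.1]
grip_width: 0.0001
gripper_force: 0.6
```

>>> move_arm:
  series: "0 0 0.04 0 0 0;0 0 0.04 0 0 0;0 0 0.04 0 0 0;0 0 0 0 0 0;0 0 0 0 0 0"

```text
t: 12.73
tool_pos: [0.685, 0.0958, 0.1713]
eef_rot: [0.0, 0.193, 0.981, 0.0]
ft_force: [0.0, -0.2, 3.0]
grip_width: -0.0004
gripper_force: 1.5
```

>>> move_arm:
  series: "0 0 0.04 0 0 0;0 0 0.04 0 0 0;0 0 0 0 0 0;0 0 0 0 0 0"

```text
t: 13.07
tool_pos: [0.685, 0.0958, 0.1696]
eef_rot: [0.0, 0.193, 0.981, 0.0]
ft_force: [-0.0, -0.1, 4.9]
grip_width: 0.0001
gripper_force: 2.6
```

>>> move_arm:
  series: "0 0 0.04 0 0 0;0 0 0.03 0 0 0;0 0 0 0 0 0;0 0 0 0 0 0"

```text
t: 13.4
tool_pos: [0.6851, 0.0958, 0.1695]
eef_rot: [0.001, 0.193, 0.981, 0.0]
ft_force: [-2.0, 0.1, 10.5]
grip_width: -0.0002
gripper_force: 5.4
```

The tip moved only 0.1 mm for a 1.75 mm command, and the force went up to 10.5 N, so the button is on its stop. I'll lift straight off and clear the view.

>>> move_arm:
  series: "0 0 -0.2 0 0 0;0 0 -0.3 0 0 0;0 0 -0.6 0 0 0;0 0 -1 0 0 0;0 0 -1 0 0 0;0 0 -0.6 0 0 0;0 -0.5 -0.3 0 0 0;0 -1 0 0 0 0;0 -1 0 0 0 0;0 -1 0 0 0 0;0 -1 0 0 0 0;0 -1 0 0 0 0"

```text
t: 14.4
tool_pos: [0.6311, -0.0332, 0.2659]
eef_rot: [-0.001, 0.193, 0.981, -0.0]
ft_force: [0.0, 0.3, 0.5]
grip_width: -0.0002
gripper_force: 0.0
```

>>> move_arm:
  series: "0 -1 0 0 0 0;0 -1 0 0 0 0;0 -1 0 0 0 0;0 -1 0 0 0 0;0 -1 0 0 0 0;0 -0.6 0 0 0 0;0 -0.3 0 0 0 0;0 0 0 0 0 0;0 0 0 0 0 0"

```text
t: 15.15
tool_pos: [0.5765, -0.1678, 0.2667]
eef_rot: [-0.001, 0.194, 0.981, 0.001]
ft_force: [-0.3, 0.5, -0.3]
grip_width: -0.0
gripper_force: 0.0
```

```bash
python3 - 2>/dev/null <<'E'
from h import *
s=ctrl.sense();print(s["t"],s["tool_pos"],s["ft_force"]);lens()
a=ctrl.camera("top")[140:280,190:350];cv2.imwrite("pics/c9.png",cv2.resize(a,None,fx=4,fy=4,interpolation=cv2.INTER_CUBIC))
B=ctrl.camera("top").astype(int);m=(B[:,:,0]>B[:,:,2]+20)&(B[:,:,0]>150)&(B[:,:,2]<190);m[:215]=0;m[272:]=0;m[:,:205]=0;m[:,262:]=0
ys,xs=np.nonzero(m);print("blueTop",xs.mean(),ys.mean(),len(xs),at("top",xs.mean(),ys.mean(),.011))
B=ctrl.camera("side").astype(int);m=(B[:,:,0]>B[:,:,2]+40)&(B[:,:,0]>90);m[:310]=0;m[345:]=0;m[:,:270]=0;m[:,315:]=0
ys,xs=np.nonzero(m);print(len(xs) and at("side",xs.mean(),ys.mean(),.011),len(xs))
E
```

```text
15.15 [ 0.57651902 -0.16781815  0.26669352] [-0.26131247  0.54260165 -0.34031928]
lens 227.43975830078125 236.41566467285156 21.568260192871094 [0.51429092 0.20092188] 0.2001137662619706 31.453912777072432
btn (np.float64(265.0), np.float64(171.6891891891892)) 74
blueTop 235.4452830188679 239.6754716981132 265 [0.51413783 0.20114213 0.011     ]
[0.51070306 0.20121953 0.011     ] 261
```

View pics/c9.png

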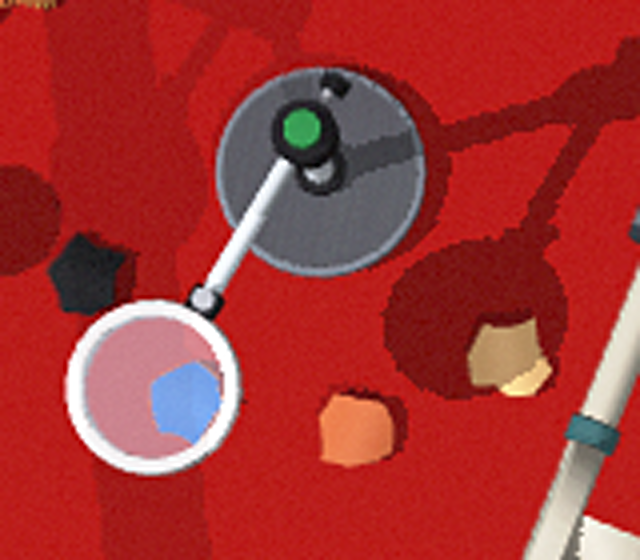

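The top view shows the lens at about (227.4,236.4) px, which is (0.514, 0.201). The sherd is at about (0.513, 0.201), the stand's button pixel is unchanged, and the sherds haven't moved. Handing in.

```bash
python3 -c "
from station import ctrl
print(ctrl.sign_off())"
```

```text
the job is handed in; nothing more can be done
None
```

The job is handed in at about 15 s: the lens sits within about 2 mm of centred over the blue-glazed sherd, the lamp button was then pressed to its stop, and the camera showed no movement of the stand or nearby sherds.

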